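Depth check of a block heater's guide tube with a gauge rod

ROBOT

A 7-joint arm with a two-finger parallel gripper is mounted at the origin on the work surface. World frame = base frame: x ahead of the robot, y to its left, z up, the work surface at z = 0. Lengths are in m, angles in rad, forces in N, time in s.
With the tool pointing down it reaches from about 0.425 to 0.875 m from the base axis. Payload 4.7 kg.
Tool frame: the origin (TCP) lies midway between the tips of the shut fingers; the grasp point (between the pads) lies 19 mm behind it (ctrl.grip_point_offset is the distance from the TCP to the grasp point, in m); z points along the fingers, y is the line along which they close (so a half turn about z gives the same grasp; the last joint's range is limited). The gripper opens to 87 mm and grips with 3 to 60 N. Pads are 19 mm wide; open, the fingers measure 117 mm over their backs; the gripper's body (75 mm by 190 mm) begins 51 mm behind the grasp point.
Start: joints at [-1.271, 0.321, -0.07, 1.45, 0.023, 1.371, -0.057], TCP at [0.183, 0.624, 0.223] pointing down, gripper open.
Joint ranges: [-2.86, 2.86], [-0.3, 2.09], [-1.38, 1.24], [0.06, 2.45], [-1.56, 4.7], [0.09, 2.05], [-2.69, 2.69]. Speed limits (rad/s): [2.57, 2.57, 3.14, 3.14, 3.14, 3.14, 3.14].

INTERFACE

Orientations are given as a rotation vector (axis times angle).
In Python, from bench import ctrl gives the robot as it stands.
- The arm moves only by the tool move_arm, never from a script. Its argument "increments" is text: rows parted by semicolons, each of 7 numbers parted by spaces: the shift along the world's x, y, z in mm, then the turn, a rotation vector about the world's x, y, z in degrees, then the closure in counts, from 0 (fully open) to 255 (shut). A call has exactly 8 rows; each row shifts and turns the commanded pose from where the row before left it; what a row does not reach is not made up. A row lasts 1/12 s, in which the tool goes at most 41.7 mm and 7.16 degrees, less where a joint would pass 70% of its speed; a pose out of reach is approached as far as the arm can. A call with a gripper value outside its range is refused whole. The fingers move at their own pace and stop on an object; "grip_force" is the grip in N (left out, the last holds). Time passes only in rows, so rows that do not move let the fingers close, or fill a call up. It gives the time, the measured TCP pose, the force, the opening and the grip force at its end, in the units of the state.
- ctrl.get_state(): the state, without advancing time (a new reading comes with each control period).
- ctrl.get_image(name): name is "scene" or "top" or "wrist"; returns a dict with "frame" (400x640x3 uint8, red, green, blue), "depth" (400x640 float32, m along the optical axis (not along the pixel's ray), 0 where there is no reading), "fx", "fy", "cx", "cy" (pixels), "position" and "orientation" of the camera in the world. Camera axes: x right, y down, z forward; pixel columns grow to the right and rows downward; lengths in m; the calibration is good to about 2 mm. A picture is of the moment at which its call begins.
- ctrl.close_job(): hands the job in; it is judged then, once.
Trained networks look in a picture, given as the dict that the camera call returned (one of the last four; its "shot" number tells which), for a name from the list of things; names that differ only in an ending like _2 or _b are one class to them, and where a whole thing is asked for, a point or a joint stands for the part that bears it (a point fixed in the world has none). Each returns a list of dicts, best first, with "score" (0 to 1); they miss things now and then, are a little off and sometimes report something else, mostly with a low value. They report only what shows in the picture. A call takes as long as a camera call. They do not tell look-alikes from the thing itself.
- ctrl.find_in(target, picture): "centre" ([x, y, z] in m, in world coordinates, good to about 4 mm: the middle of the surface that is visible of it).
- ctrl.silhouettes(target, picture): "region" (400x640 bool, what is visible of it).
The state is a dict: "time": time; "joint_positions": joint angles; "qd": joint speeds; "joint_torque": joint torques, N m; "position": TCP position; "tool_rot": TCP orientation; "ft_force": force on the tool from outside, world axes, zero at the start; "torque": the same for the moment, N m; "grip_width": opening from 0.0 (shut) to 1.0 (fully open); "grip_force": force on a finger pad.
Only numpy, scipy, OpenCV 4.12 (cv2) and the standard library are available. Lean on these libraries where they do the work, as an engineer would, in place of code of your own. Each camera call takes 0.05 s, during which the arm holds its last target. There are 200 camera calls.

TASK

Turn the selector knob on top of the white block heater until its pointer faces the raised index mark, which opens the guide tube. Then take the gauge rod from its cradle, push it into the sloping guide tube until its collar stops against the mouth, and draw it right out again. Finish still holding the gauge rod in the gripper, level and still, with its tip over the middle of the white reading tile about 10 cm above it and touching nothing; leave the knob at its mark and the other things on the bench where they stand.

Things in the scene. Friction and masses are not known exactly. Their poses are not given: they have to be found in the camera images.
- selector_grip (a point): Selector knob on the heater's top: grip bar 44 mm long, 12 thick, 26 tall on a disc 48 mm across. The point is on its vertical axis, 12 mm below the bar's top, 14 mm above the disc, 24 mm above the heater's top. Its x axis runs along the bar to the pointer end: black nose on the disc's rim, white line on the bar's top. Clear all round.
- selector (a joint): Knob angle, rad, 0 to 1.9, growing clockwise seen from above; at 1.40 the pointer faces the index mark. Starts at 0 to 0.6; stays where left (friction 0.05 N m). It drives a sliding gate with a window across the guide tube: the tube is free with the pointer at the mark (within 0.16 rad), blocked 35 mm inside the mouth from 0.35 rad off.
- index_mark (a point): Index mark: a black raised rib 20 mm long, 4 mm wide, 4 mm high, fixed on the heater's top, 46 mm from the knob's axis on the guide tube's side. The point is the rib's centre.
- mouth (a point): Mouth of the fixed steel guide tube on the heater's side, 140 mm above the bench; the tube slopes up and outward, 30 degrees above horizontal. Point: centre of the rim plane. z axis: along the tube, out of the mouth. Flare 34 mm outside, 26 inside, narrowing over 12 mm to a 16 mm bore; 110 mm deep. Gate guides, 90 mm wide, 48 mm across the slope, cross it 35 mm behind the rim.
- gauge_handle (a point): Gauge rod, 202 mm long, about 140 g. Point: centre of its flat-sided aluminium handle (90 mm long, 14 wide, 18 high), 45 mm above the bench at the start, lying level in the cradle. x axis: along the rod to the tip; z up at the start. Collar 36 mm across, its front face 62 mm ahead; tip 157 mm ahead. Centre of mass about 25 mm ahead.
- gauge_collar (a point): Centre of the front (tip-side) face of the steel collar (36 mm across, 6 mm thick), 62 mm ahead of the handle's centre; axes as the handle point.
- gauge_tip (a point): Tip end of the 10 mm round steel rod, ringed with thin black graduations, 157 mm ahead of the handle's centre and 95 mm ahead of the collar's face; axes as the handle point.
- gauge: The gauge rod as a whole; origin and axes as point gauge_handle.
- cradle: Grey cradle fixed to the bench, base 175 x 50 x 8 mm. Origin under the handle's centre, x axis along the rod to the tip. Two posts carry the rod, 37 mm behind (under the handle) and 105 mm ahead of the origin (under the thin rod), each 12 mm long, 34 mm wide, at most 50 mm high; between them the handle is free. The rod lifts straight up.
- tile_middle (a point): Middle of the top face of the white reading tile, 100 x 100 x 6 mm, fixed flat on the bench, with a thin black cross on it.
- tile: The reading tile; origin at the middle of its underside.
- heater: Block heater, fixed: white box 220 (x) x 200 (y) x 130 mm high, with knob and guide tube. Origin at the middle of its underside. The tube leaves its -y side (mouth 195 mm from the origin); the knob stands 45 mm to -x and 30 mm to -y of its middle.
- vial_a: Bystander: small white screw-cap vial, 24 mm across, 45 mm tall, loose; origin at the centre of its underside.
- vial_b: Bystander: second small white vial, same as the first, near the middle of the bench, loose; origin at the centre of its underside.
- amber: Bystander: amber glass bottle with white cap, 56 mm across, 100 mm tall, loose; origin at the centre of its underside.
- rack: Bystander: low blue tube rack block, 60 x 100 x 35 mm, loose; origin at the centre of its underside.
- tipbox: Bystander: open yellow tip box, 70 x 100 x 45 mm, loose; origin at the centre of its underside.
- mouse: Bystander: black computer mouse, about 100 x 58 x 32 mm, loose; origin at the centre of its underside.
Not all that is in view belongs to the job. What is meant by the tile is not blue, and is the smaller of those in its own colour.

How it is judged:
On the way, in this order (a step that is already met when the one before it is completed fails the run):
1. the selector's pointer faces the index mark (within 0.16 rad), with the gauge rod not yet in the tube (value of joint selector between 1.24 and 1.56 rad and distance between gauge_tip and mouth above 0.03 m), for 0.2 s.
2. the gauge rod is fully in the guide tube: collar face within 3 mm of the mouth's rim, centred within 6 mm, in line within 0.1 rad (z of gauge_collar in the frame of mouth between -0.006 and 0.003 m and x of gauge_collar in the frame of mouth between -0.006 and 0.006 m and y of gauge_collar in the frame of mouth between -0.006 and 0.006 m and angle between the x axis of gauge_collar and the z axis of mouth, either way round below 0.1 rad and contact force between the fingers and gauge above 1 N), for 0.1 s.
3. the gauge rod is drawn right out of the tube, held in the gripper (z of gauge_tip in the frame of mouth above 0.015 m and contact force between the fingers and gauge above 1 N), for 0.1 s.
At the end, for the whole second after the job is handed in: Gripper holds the gauge rod still, level within 0.14 rad (8 degrees), tip within 30 mm sideways of the tile's middle and 60 to 150 mm above the tile; gauge touches neither heater, tile, cradle nor bystanders; the selector's pointer is within 0.16 rad of the mark (angle between gauge_tip's own x axis and vertical between 1.4308 and 1.7108 rad and horizontal distance between gauge_tip and tile_middle below 0.03 m and z of gauge_tip in the frame of tile_middle between 0.06 and 0.15 m and contact force between the fingers and gauge above 1 N and contact force between gauge and heater below 0.1 N and contact force between gauge and tile below 0.1 N and contact force between gauge and cradle below 0.1 N and contact force between gauge and vial_a below 0.1 N and contact force between gauge and vial_b below 0.1 N and contact force between gauge and amber below 0.1 N and contact force between gauge and rack below 0.1 N and contact force between gauge and tipbox below 0.1 N and contact force between gauge and mouse below 0.1 N and linear speed of gauge below 0.03 m/s and angular speed of gauge below 0.2 rad/s and value of joint selector between 1.24 and 1.56 rad); the arm keeps its last pose, push and grip.
It fails at once if a bystander is pushed more than 25 mm or tipped over (distance of any of vial_a, vial_b, amber, rack, tipbox, mouse from where it was at the start of the episode above 0.025 m or angle between any of vial_a, vial_b, amber, rack, tipbox, mouse's own z axis and vertical above 0.5 rad).
It also fails if it takes over 58 s, if anything falls off the work surface, if the arm or the gripper's body presses on something with over 40 N, if the wrist force passes 120 N, or if a joint passes its speed limit or range.

## Working session

There is one attempt and no reset: what is moved stays moved. The work goes in short steps, Python scripts to look and compute and a tool call to move; the robot and the scene stay as the last step left them, time stands still between calls to the robot, and variables do not carry over. Pictures are saved under pics/ and viewed, at most 10 in all, crops included, and the job is handed in when it is done.

Besides the shell and the picture viewer there is one more tool, called after ">>>" by a JSON object that holds its "op" and its "data". move_arm: Moves the arm, as the interface text tells. Its arguments: {"type":"object","properties":{"increments":{"type":"string"},"grip_force":{"type":"number"}},"required":["increments"]}

```bash
ls; mkdir -p pics
cat > h.py <<'E'
import numpy as np, cv2
from scipy.spatial.transform import Rotation as R
from bench import ctrl
def rot(o):
    o=np.array(o,float)
    return o if o.shape==(3,3) else (R.from_rotvec(o) if o.size==3 else R.from_quat(o)).as_matrix()
def cloud(p):
    d=p["depth"]; v,u=np.indices(d.shape)
    c=np.stack([(u-p["cx"])/p["fx"]*d,(v-p["cy"])/p["fy"]*d,d],-1)
    w=c@rot(p["orientation"]).T+np.array(p["position"]); w[d==0]=np.nan
    return w
def proj(p,X):
    c=(np.array(X)-p["position"])@rot(p["orientation"]); return c[...,0]/c[...,2]*p["fx"]+p["cx"],c[...,1]/c[...,2]*p["fy"]+p["cy"]
def save(n,f): cv2.imwrite("pics/"+n,f[...,::-1])
E
python3 - <<'E'
from h import *
for n in("top","scene"):
    p=ctrl.get_image(n); save(n+"1.png",p["frame"]); np.savez(n+"1.npz",**{k:p[k] for k in("frame","depth","fx","fy","cx","cy","position","orientation")})
    print(n,p["position"],p["orientation"],p["fx"])
    for t in["selector","index_mark","mouth","gauge","gauge_handle","gauge_collar","gauge_tip","cradle","tile","heater","vial_a","amber","rack","tipbox","mouse"]:
        try:
            for r in ctrl.find_in(t,p)[:3]: print(t,np.round(r["centre"],3),round(r["score"],2))
        except Exception as e: print(t,e)
E
```

```text
pics
top [0.31335746 0.02873715 1.24092041] [-2.22582722  1.98970421 -0.20604697] 367.2696298060023
selector [0.543 0.281 0.145] 0.51
index_mark [0.579 0.286 0.131] 0.9
index_mark [ 0.702 -0.328  0.034] 0.63
mouth [0.581 0.145 0.131] 0.69
gauge [ 0.53  -0.252  0.05 ] 0.82
gauge_handle [ 0.524 -0.254  0.051] 0.69
gauge_collar [ 0.528 -0.254  0.053] 0.75
gauge_tip [ 0.528 -0.255  0.058] 0.54
cradle [ 0.518 -0.266  0.011] 0.96
tile [0.348 0.162 0.008] 0.88
tile [ 0.466 -0.008  0.01 ] 0.8
heater [0.582 0.287 0.129] 0.88
vial_a [ 0.524 -0.255  0.056] 0.72
vial_a [0.548 0.282 0.139] 0.57
vial_a [ 0.705 -0.057  0.027] 0.5
amber [0.721 0.01  0.071] 0.81
rack [ 0.7   -0.328  0.033] 0.58
tipbox [ 0.759 -0.191  0.019] 0.68
mouse [ 0.384 -0.225  0.025] 0.96
scene [ 0.96375866 -0.58791147  1.23710096] [-2.44795407 -0.69848994  0.2443585 ] 470.6240385079707
selector [0.585 0.139 0.13 ] 0.67
selector [0.551 0.272 0.143] 0.55
index_mark [0.606 0.259 0.13 ] 0.79
mouth [0.58  0.145 0.132] 0.62
gauge [ 0.534 -0.266  0.053] 0.74
gauge_collar [ 0.531 -0.264  0.05 ] 0.86
gauge_tip [ 0.534 -0.264  0.054] 0.8
gauge_tip [ 0.474 -0.008  0.01 ] 0.36
gauge_tip [ 0.608 -0.021  0.024] 0.2
cradle [ 0.538 -0.274  0.006] 0.63
tile [0.304 0.441 0.01 ] 0.95
tile [0.352 0.159 0.009] 0.66
heater [0.601 0.257 0.13 ] 0.78
vial_a [0.55  0.272 0.139] 0.7
vial_a [ 0.607 -0.024  0.025] 0.41
amber [0.6   0.258 0.131] 0.72
amber [ 0.741 -0.012  0.068] 0.7
amber [0.55  0.276 0.141] 0.58
rack [ 0.706 -0.337  0.036] 0.86
rack [ 0.543 -0.269  0.002] 0.67
rack [ 0.532 -0.266  0.05 ] 0.37
tipbox [ 0.763 -0.184  0.022] 0.86
mouse [ 0.396 -0.234  0.028] 0.81
```

View pics/top1.png

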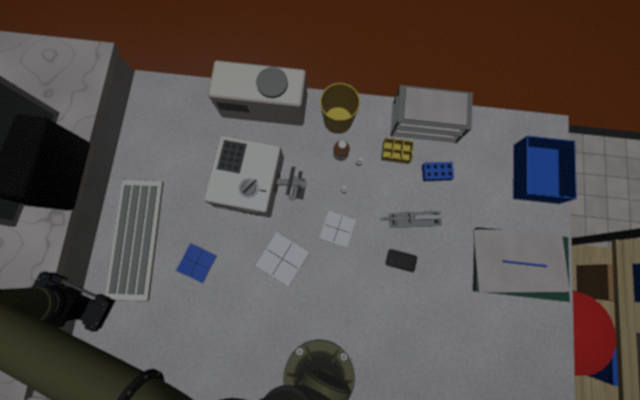

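View pics/scene1.png

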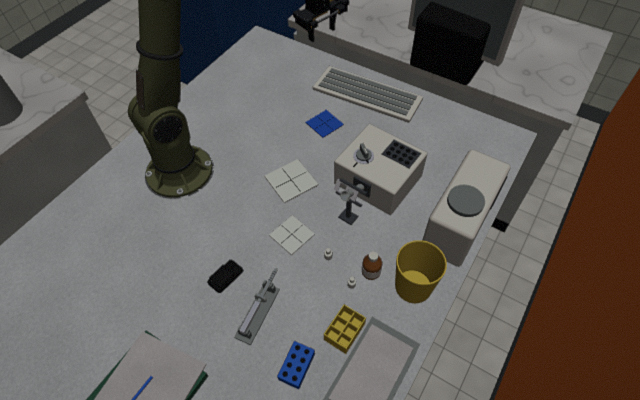

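The top view shows the heater at (245,175) with its knob at (248,187). The tube points right (-y) to (295,183). The small white tile is at (338,229), and the rod is at (412,219) with its tip pointing left (+y). Next I'll measure the heater's yaw, then look with the wrist camera.

Run:
```python
from h import *
for n in("top","scene"):
    p=dict(np.load(n+"1.npz")); w=cloud(p)
    m=(abs(w[...,2]-.131)<.008)&(abs(w[...,0]-.585)<.2)&(abs(w[...,1]-.31)<.17)
    m=cv2.morphologyEx(m.astype(np.uint8),cv2.MORPH_OPEN,np.ones((7,7)))
    print(n,m.sum(),cv2.minAreaRect(w[m>0][:,:2].astype(np.float32)*1000),np.median(w[m>0][:,2]))
    m=(abs(w[...,2]-.008)<.012)&(abs(w[...,0]-.467)<.09)&(abs(w[...,1]+.01)<.09)&(p["frame"].min(-1)>175)
    print(p["frame"][229,333] if n=="top" else 0,m.sum())
    # rod/cradle
    m=(w[...,2]>.03)&(abs(w[...,0]-.53)<.06)&(abs(w[...,1]+.25)<.18)&(w[...,2]<.075)
    q=w[m]; q=q[abs(q[:,2]-.05)<.02]
    print(m.sum(),cv2.fitLine(q[:,:2].astype(np.float32),cv2.DIST_HUBER,0,.005,.01).ravel(),q[:,1].min(),q[:,1].max())
s=ctrl.get_state();print(s)
```

```text
top 3969 ((594.7897338867188, 310.59185791015625), (200.83184814453125, 220.04098510742188), 85.6327133178711) 0.13055612639186798
[135 138 141] 0
326 [ 0.15002751 -0.9886818   0.5271473  -0.25303954] -0.34159717465017814 -0.14234641029467052
scene 3294 ((595.8975830078125, 307.5215759277344), (204.81964111328125, 220.9381866455078), 85.81227111816406) 0.1305546702671393
0 0
506 [ 0.16009834 -0.9871011   0.53060603 -0.2615111 ] -0.3457290273248884 -0.14495791529752944
{'time': 1.6, 'joint_positions': array([-1.27087859,  0.32098246, -0.07005298,  1.45047317,  0.0225733 ,
        1.37080364, -0.0569019 ]), 'qd': array([-0.00057773, -0.00138759,  0.00274152, -0.00050313,  0.00061507,
       -0.00027553,  0.00069525]), 'joint_torque': array([-7.56924055e-05, -4.91099703e+01, -4.03071698e-01, -3.12759590e+01,
       -6.36589131e-02,  3.39752901e-02,  1.91736547e-05]), 'position': array([0.18331401, 0.62364822, 0.22261104]), 'tool_rot': array([4.47479853e-01, 3.10951156e+00, 1.78346030e-04]), 'ft_force': array([0.41314499, 0.76249434, 0.3208576 ]), 'torque': array([-0.02751958,  0.00572447,  0.01202638]), 'grip_force': 0.0, 'grip_width': 1.0016535952193015}
```

>>> {"op": "move_arm", "data": {"increments": "5 0 30 0 0 0 0;20 -10 30 0 0 0 0;30 -25 15 0 0 0 0;30 -25 5 0 0 0 0;30 -25 5 0 0 0 0;30 -25 5 0 0 0 0;30 -25 5 0 0 0 0;30 -25 5 0 0 0 0"}}

```text
time: 2.27
position: [0.3894, 0.4623, 0.3231]
tool_rot: [0.447, 3.109, 0.001]
ft_force: [0.8, 1.0, 0.3]
grip_width: 0.996
grip_force: 0.0
```

>>> {"op": "move_arm", "data": {"increments": "23 -26 0 0 0 0 0;23 -26 0 0 0 0 0;23 -26 0 0 0 0 0;23 -26 0 0 0 0 0;23 -26 0 0 0 0 0;22 -25 0 0 0 0 0;22 -25 0 0 0 0 0;0 0 0 0 0 0 0"}}

```text
time: 2.93
position: [0.5524, 0.275, 0.3226]
tool_rot: [0.466, 3.103, -0.006]
ft_force: [0.1, -1.3, 0.0]
grip_width: 0.999
grip_force: 0.0
```

Run:
```python
from h import *
p=ctrl.get_image("wrist"); save("w1.png",p["frame"]); np.savez("w1.npz",**{k:p[k] for k in("frame","depth","fx","fy","cx","cy","position","orientation")})
print(p["position"],rot(p["orientation"]),p["fx"])
for t in["selector","index_mark"]:
  for r in ctrl.find_in(t,p)[:3]: print(t,np.round(r["centre"],4),round(r["score"],2))
print(ctrl.get_state()["position"])
```

```text
[0.47519971 0.29984659 0.48508194] [[ 0.29241307  0.91365985  0.28234778]
 [ 0.95628943 -0.27867674 -0.08859916]
 [-0.00226574  0.29591375 -0.95521198]] 329.070375583924
selector [0.5451 0.2831 0.1431] 0.92
index_mark [0.5754 0.3016 0.1296] 0.91
index_mark [ 0.5172 -0.1705  0.052 ] 0.23
[0.54707942 0.28383759 0.32245905]
```

View pics/w1.png

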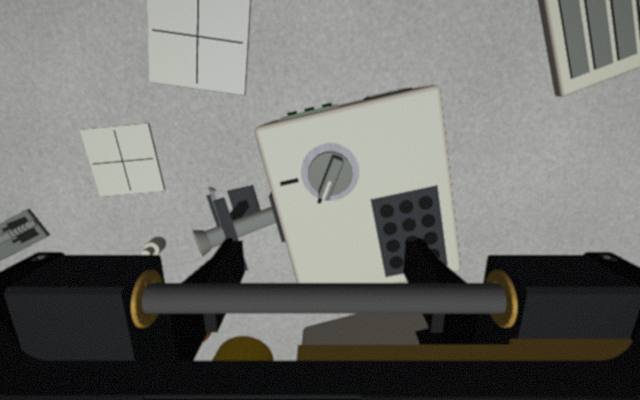

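The wrist view shows the knob at (330,172) with its pointer nose at (320,202). The index mark is at (289,182) and the tube mouth at (205,240).

Run:
```python
from h import *
p=dict(np.load("w1.npz")); w=cloud(p)
near=np.hypot(w[...,0]-.545,w[...,1]-.283)<.045
m=near&(w[...,2]>.158)&(w[...,2]<.185); q=w[m][:,:2].astype(np.float32)*1000
print(m.sum(),cv2.minAreaRect(q),np.median(w[m][:,2]))
def at(u,v,z):
    d=rot(p["orientation"])@np.array([(u-p["cx"])/p["fx"],(v-p["cy"])/p["fy"],1]); return np.array(p["position"])+d*(z-p["position"][2])/d[2]
f=cv2.cvtColor(p["frame"],cv2.COLOR_RGB2GRAY)
m=np.zeros_like(f);m[174:192,276:303]=1;v,u=np.nonzero((f<110)&(m>0));print("mark",len(u),at(u.mean(),v.mean(),.134))
print("nose",at(320,202,.14),"bar",at(326,188,.166),at(338,158,.166))
# disc: 
m=near&(abs(w[...,2]-.142)<.004); print("disc",cv2.minEnclosingCircle(w[m][:,:2].astype(np.float32)*1000),m.sum())
m=(abs(w[...,2]-.1305)<.005)&(abs(w[...,0]-.595)<.16)&(abs(w[...,1]-.31)<.15)
print(cv2.minAreaRect(w[cv2.morphologyEx(m.astype(np.uint8),cv2.MORPH_OPEN,np.ones((5,5)))>0][:,:2].astype(np.float32)*1000))
c=p["frame"][140:240,240:390]; save("w1c.png",cv2.resize(c,None,fx=5,fy=5,interpolation=cv2.INTER_CUBIC))
```

```text
548 ((548.8306274414062, 283.2980041503906), (12.217318534851074, 43.780574798583984), 52.4487190246582) 0.1666212878788019
mark 60 [0.54510759 0.23788348 0.134     ]
nose [0.57580138 0.26408395 0.14      ] bar [0.5559524  0.27686547 0.166     ] [0.53046618 0.29681944 0.166     ]
disc ((553.0980834960938, 279.4337463378906), 29.348543167114258) 999
((595.4273681640625, 309.850830078125), (199.45925903320312, 218.5187530517578), 85.83585357666016)
```

View pics/w1c.png

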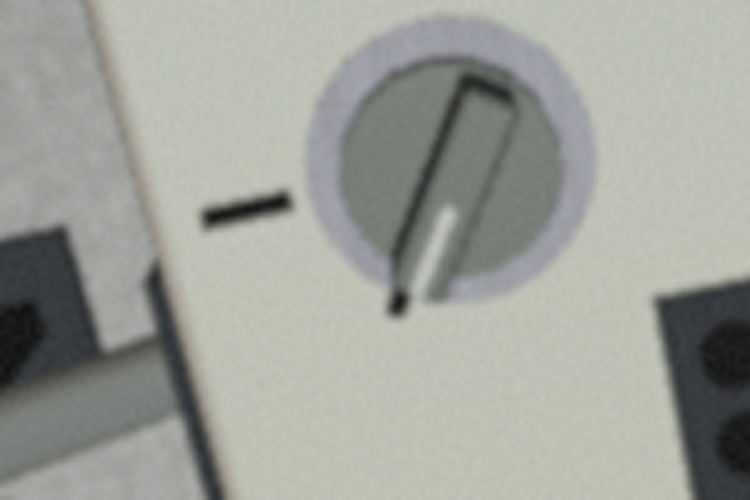

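>>> {"op": "move_arm", "data": {"increments": "0 0 -30 0 0 -7 0;0 0 -30 0 0 -7 0;0 0 -30 0 0 -6 0;0 0 -30 0 0 0 80;0 0 -20 0 0 0 80;0 0 0 0 0 0 80;0 0 0 0 0 0 80;0 0 0 0 0 0 80"}}

```text
time: 3.75
position: [0.5475, 0.2853, 0.1843]
tool_rot: [0.978, 2.984, 0.004]
ft_force: [0.1, -0.4, 0.7]
grip_width: 0.726
grip_force: 0.0
```

```bash
cat >> h.py <<'E'
def st():
    s=ctrl.get_state(); T=rot(s["tool_rot"])
    print("t",round(s["time"],2),"pos",np.round(s["position"],4),"gp",np.round(np.array(s["position"])-T[:,2]*ctrl.grip_point_offset,4),"yang",round(np.degrees(np.arctan2(T[1,1],T[0,1])),2),"z",np.round(T[:,2],3),"F",np.round(s["ft_force"],1),"M",np.round(s["torque"],2),"w",round(s["grip_width"],3),"gf",round(s["grip_force"],1),"q",np.round(s["joint_positions"],2)); return s,T
E
python3 -c "
from h import *
st();print(ctrl.grip_point_offset)"
```

```text
t 3.75 pos [0.5475 0.2853 0.1843] gp [0.5474 0.2852 0.203 ] yang 53.72 z [ 0.002  0.002 -1.   ] F [ 0.1 -0.4  0.7] M [-0.04 -0.    0.02] w 0.726 gf 0.0 q [-0.74  0.27  0.26  1.6  -0.07  1.28  0.47]
0.0187
```

>>> {"op": "move_arm", "data": {"increments": "1 -2 -20 0 0 -1.3 80;0 0 -19 0 0 0 80;0 0 0 0 0 0 80;0 0 0 0 0 0 255;0 0 0 0 0 0 255;0 0 0 0 0 0 255;0 0 0 0 0 0 255;0 0 0 0 0 0 255", "grip_force": 15}}

```text
time: 4.42
position: [0.5487, 0.2821, 0.1447]
tool_rot: [1.014, 2.972, 0.002]
ft_force: [0.2, 0.8, -0.1]
grip_width: 0.395
grip_force: 0.0
```

```bash
python3 -c "
from h import *
st()"
```

```text
t 4.42 pos [0.5487 0.2821 0.1447] gp [0.5487 0.2821 0.1634] yang 52.33 z [ 0.002  0.001 -1.   ] F [ 0.2  0.8 -0.1] M [-0.02 -0.01 -0.02] w 0.395 gf 0.0 q [-0.73  0.3   0.26  1.65 -0.08  1.2   0.46]
```

>>> {"op": "move_arm", "data": {"increments": "0 0 0 0 0 0 255;0 0 0 0 0 0 255;0 0 0 0 0 0 255;0 0 0 0 0 0 255;0 0 0 0 0 0 255;0 0 0 0 0 0 255;0 0 0 0 0 -3 255;0 0 0 0 0 -3 255"}}

```text
time: 5.08
position: [0.5487, 0.2823, 0.1437]
tool_rot: [1.171, 2.914, 0.002]
ft_force: [2.4, 2.8, -1.4]
grip_width: 0.136
grip_force: 15.0
```

```bash
python3 -c "
from h import *
st()"
```

```text
t 5.08 pos [0.5487 0.2823 0.1437] gp [0.5486 0.2823 0.1624] yang 46.22 z [ 0.001  0.001 -1.   ] F [ 2.4  2.8 -1.4] M [ 0.46 -0.54  0.05] w 0.136 gf 15.0 q [-0.75  0.3   0.27  1.65 -0.09  1.2   0.35]
```

>>> {"op": "move_arm", "data": {"increments": "0 0 0 0 0 -6.3 255;0 0 0 0 0 -6.3 255;0 0 0 0 0 -6.3 255;0 0 0 0 0 -6.3 255;0 0 0 0 0 -6.3 255;0 0 0 0 0 -6.3 255;0 0 0 0 0 -6.3 255;0 0 0 0 0 -6.3 255"}}

```text
time: 5.75
position: [0.5485, 0.2823, 0.1436]
tool_rot: [2.304, 2.135, 0.002]
ft_force: [2.4, 1.1, -1.2]
grip_width: 0.139
grip_force: 15.0
```

```bash
python3 -c "
from h import *
st()"
```

```text
t 5.75 pos [0.5485 0.2823 0.1436] gp [0.5485 0.2823 0.1623] yang -4.35 z [ 0.001  0.001 -1.   ] F [ 2.4  1.1 -1.2] M [ 0.34 -0.42  0.  ] w 0.139 gf 15.0 q [-0.85  0.31  0.4   1.65 -0.13  1.2  -0.5 ]
```

>>> {"op": "move_arm", "data": {"increments": "0 0 0 0 0 0 255;0 0 0 0 0 0 150;0 0 0 0 0 0 100;0 0 0 0 0 0 60;0 0 0 0 0 0 0;0 0 20 0 0 0 0;0 -10 35 0 0 0 0;0 -20 35 0 0 0 0"}}

```text
time: 6.42
position: [0.5462, 0.2539, 0.2329]
tool_rot: [-2.292, -2.146, 0.005]
ft_force: [1.1, 0.8, -0.2]
grip_width: 0.584
grip_force: 0.0
```

>>> {"op": "move_arm", "data": {"increments": "0 -20 35 0 0 0 0;0 -20 35 0 0 0 0;0 -20 35 0 0 0 0;0 -25 25 0 0 0 0;0 -30 0 0 0 0 0;0 -30 0 0 0 0 0;0 0 0 0 0 0 0;0 0 0 0 0 0 0"}}

```text
time: 7.08
position: [0.5482, 0.104, 0.3641]
tool_rot: [2.303, 2.136, 0.001]
ft_force: [-0.3, 1.0, 1.1]
grip_width: 0.996
grip_force: 0.0
```

Run:
```python
from h import *
st()
p=ctrl.get_image("wrist"); save("w2.png",p["frame"]); np.savez("w2.npz",**{k:p[k] for k in("frame","depth","fx","fy","cx","cy","position","orientation")})
w=cloud(p)
near=np.hypot(w[...,0]-.5485,w[...,1]-.283)<.045
m=near&(w[...,2]>.158)&(w[...,2]<.185); q=w[m][:,:2].astype(np.float32)*1000
print(m.sum(),cv2.minAreaRect(q) if m.sum() else 0)
for t in["mouth","selector"]:
  for r in ctrl.find_in(t,p)[:3]: print(t,np.round(r["centre"],4),round(r["score"],2))
```

```text
t 7.08 pos [0.5482 0.104  0.3641] gp [0.5482 0.104  0.3828] yang -4.31 z [ 0.001  0.001 -1.   ] F [-0.3  1.   1.1] M [-0.08  0.06  0.01] w 0.996 gf 0.0 q [-0.71  0.09  0.52  1.46 -0.05  1.6  -0.27]
310 ((547.5773315429688, 270.7356872558594), (20.127758026123047, 11.903092384338379), 85.37586212158203)
mouth [0.5825 0.1505 0.1311] 0.62
selector [0.5489 0.2731 0.1416] 0.71
```

View pics/w2.png

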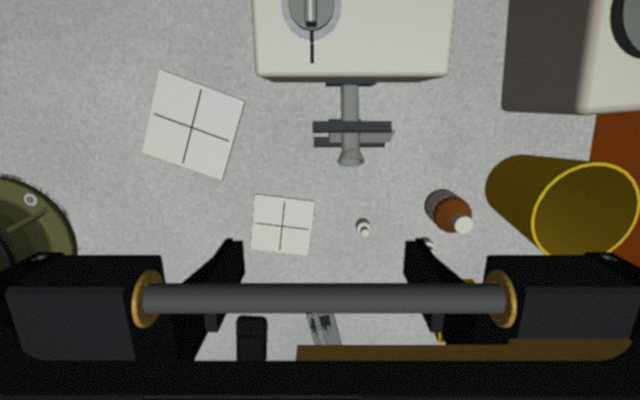

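The bar's white line points along the index mark at (312,45), so the knob is set. The mouth rim is at about (350,158). I'll refine the mouth and tile positions, then go to the rod.

Run:
```python
from h import *
p=dict(np.load("w2.npz")); w=cloud(p); f=cv2.cvtColor(p["frame"],cv2.COLOR_RGB2GRAY)
print("proj mouth",proj(p,[.581,.1153,.14]),proj(p,[.5816,.1238,.1547]),proj(p,[.5805,.1068,.1253]))
m=(w[...,2]>.07)&(abs(w[...,0]-.58)<.03)&(w[...,1]<.2)&(w[...,1]>.08)
for y in np.arange(.095,.2,.006):
    k=m&(abs(w[...,1]-y)<.003)
    if k.sum(): q=w[k]; print(round(y,3),k.sum(),"x",np.round([q[:,0].min(),q[:,0].max()],4),"zmax",np.round(np.percentile(q[:,2],95),4))
# tile
b=np.zeros_like(f);b[190:260,245:320]=1
m=((f>165)&(b>0)).astype(np.uint8);m=cv2.morphologyEx(m,cv2.MORPH_CLOSE,np.ones((7,7)))
q=w[m>0]; print("tile",m.sum(),cv2.minAreaRect(q[:,:2].astype(np.float32)*1000),f[205,262],f[205,235])
```

```text
proj mouth (np.float64(350.1390287462223), np.float64(161.7110187490586)) (np.float64(351.30533063590104), np.float64(156.47703585890608)) (np.float64(349.14849540547254), np.float64(166.51315833539826))
0.095 502 x [0.5905 0.5965] zmax 0.4243
0.101 537 x [0.5909 0.5969] zmax 0.4318
0.107 653 x [0.5739 0.5975] zmax 0.4391
0.113 1655 x [0.5655 0.6059] zmax 0.4444
0.119 549 x [0.5654 0.5984] zmax 0.4541
0.125 11621 x [0.55 0.61] zmax 0.4767
0.131 10199 x [0.55 0.61] zmax 0.4766
0.137 5708 x [0.55 0.61] zmax 0.4588
0.143 218 x [0.5506 0.6098] zmax 0.1377
0.149 186 x [0.5584 0.6097] zmax 0.1474
0.155 290 x [0.5504 0.61  ] zmax 0.1472
0.161 271 x [0.55   0.6092] zmax 0.1445
0.167 102 x [0.5502 0.5955] zmax 0.1405
0.173 93 x [0.5749 0.5963] zmax 0.1205
0.179 92 x [0.5754 0.597 ] zmax 0.1172
0.185 90 x [0.576  0.5973] zmax 0.114
0.191 88 x [0.5765 0.5966] zmax 0.1104
0.197 89 x [0.5769 0.5972] zmax 0.1074
tile 5095 ((467.05914306640625, -10.75335693359375), (127.07383728027344, 130.4012908935547), 85.52226257324219) 194 164
```

>>> {"op": "move_arm", "data": {"increments": "0 -35 0 0 0 0 0;0 -40 0 0 0 0 0;0 -40 0 0 0 0 0;-5 -40 0 0 0 0 0;-5 -40 0 0 0 0 0;-5 -40 0 0 0 0 0;-5 -20 0 0 0 0 0;0 0 0 0 0 0 0"}}

```text
time: 7.9
position: [0.5265, -0.154, 0.3637]
tool_rot: [2.306, 2.131, -0.003]
ft_force: [0.2, -0.5, 0.1]
grip_width: 1.002
grip_force: 0.0
```

Run:
```python
from h import *
st()
p=ctrl.get_image("wrist"); save("w3.png",p["frame"]); np.savez("w3.npz",**{k:p[k] for k in("frame","depth","fx","fy","cx","cy","position","orientation")})
for t in["gauge_handle","gauge_collar","gauge_tip","gauge","cradle","tile"]:
  for r in ctrl.find_in(t,p)[:2]: print(t,np.round(r["centre"],4),round(r["score"],2))
```

```text
t 7.9 pos [ 0.5265 -0.154   0.3637] gp [ 0.5265 -0.1539  0.3824] yang -4.53 z [-0.    -0.003 -1.   ] F [ 0.2 -0.5  0.1] M [-0.11  0.09  0.02] w 1.002 gf 0.0 q [-0.44  0.07  0.73  1.49 -0.05  1.6   0.2 ]
gauge_handle [ 0.5285 -0.2447  0.0541] 0.72
gauge_collar [ 0.5277 -0.2417  0.0513] 0.92
gauge_tip [ 0.527  -0.2402  0.0555] 0.97
gauge [ 0.5286 -0.2419  0.0529] 0.93
cradle [ 0.5313 -0.2644  0.0097] 0.76
cradle [ 0.5288 -0.2401  0.058 ] 0.45
tile [ 0.4674 -0.0072  0.0057] 0.9
tile [ 0.7037 -0.0618  0.0288] 0.61
```

View pics/w3.png

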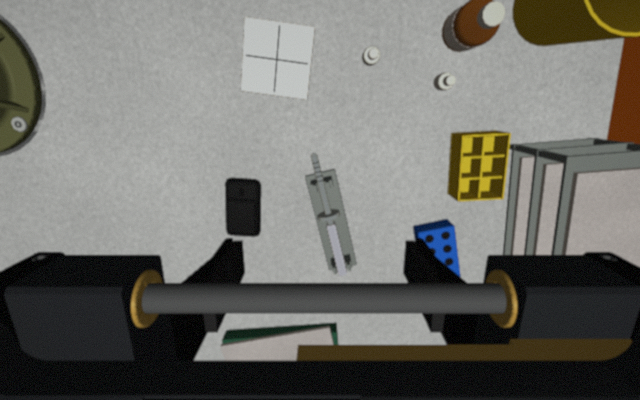

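The rod runs from its tip at (315,155) past the collar at (328,214) to the handle end at (340,270). The tile is at (278,58).

Run:
```python
from h import *
p=dict(np.load("w3.npz")); w=cloud(p); f=cv2.cvtColor(p["frame"],cv2.COLOR_RGB2GRAY)
m=(w[...,2]>.035)&(w[...,2]<.075)&(abs(w[...,0]-.53)<.05)&(w[...,1]>-.37)&(w[...,1]<-.1)
q=w[m]
# handle: flat top z~.054
h=q[(abs(q[:,2]-.054)<.004)&(q[:,1]<-.22)]; print("handle",len(h),cv2.minAreaRect(h[:,:2].astype(np.float32)*1000))
L=cv2.fitLine(h[:,:2].astype(np.float32),cv2.DIST_HUBER,0,.002,.01).ravel(); print(L)
d=L[:2]*np.sign(L[1]); c0=L[2:]
s=(q[:,:2]-c0)@d; t=(q[:,:2]-c0)@np.array([-d[1],d[0]])
for a in np.arange(-.08,.2,.005):
    k=abs(s-a)<.0025
    if k.sum(): print(round(a,3),k.sum(),np.round([t[k].min(),t[k].max(),np.median(t[k]),q[k,2].max(),np.median(q[k,2])],4))
print("c0",c0,"d",d,np.degrees(np.arctan2(d[1],d[0])))
b=np.zeros_like(f);b[10:105,235:320]=1
for th in(175,185):
    m=((f>th)&(b>0)).astype(np.uint8);m=cv2.morphologyEx(m,cv2.MORPH_CLOSE,np.ones((5,5)));m=cv2.morphologyEx(m,cv2.MORPH_OPEN,np.ones((7,7)))
    print("tile",m.sum(),cv2.minAreaRect(w[m>0][:,:2].astype(np.float32)*1000))
p=dict(np.load("w2.npz")); w=cloud(p)
m=(w[...,2]>.09)&(w[...,2]<.2)&(abs(w[...,0]-.581)<.022)&(w[...,1]<.15)&(w[...,1]>.09)
q=w[m]; R0=np.array([.581,.1153,.14]); a=np.radians(-4.2)
ez=np.array([np.sin(a)*.866,-np.cos(a)*.866,.5]); ex=np.array([np.cos(a),np.sin(a),0]); ey=np.cross(ez,ex)
l=np.stack([(q-R0)@e for e in(ex,ey,ez)],1)*1000
for zz in range(-30,10,3):
    k=abs(l[:,2]-zz)<1.5
    if k.sum(): print(zz,k.sum(),np.round([l[k,0].min(),l[k,0].max(),l[k,1].min(),l[k,1].max()],1))
```

```text
handle 558 ((537.5109252929688, -280.7774963378906), (33.50281524658203, 123.2844009399414), 14.719036102294922)
[ 0.1475547 -0.9890539  0.5345447 -0.2870487]
-0.055 31 [-0.0157  0.0166 -0.0023  0.0551  0.0477]
-0.05 59 [-0.0168  0.0169 -0.0007  0.0563  0.0473]
-0.045 75 [-0.0163  0.0166 -0.0002  0.0559  0.0461]
-0.04 26 [-0.0144  0.0069 -0.0015  0.0562  0.0543]
-0.035 27 [-0.0068  0.0065 -0.0005  0.0568  0.0546]
-0.03 28 [-0.0068  0.0069 -0.0011  0.0558  0.0546]
-0.025 24 [-0.0067  0.007   0.0002  0.0563  0.0547]
-0.02 28 [-0.0067  0.0066 -0.0003  0.0562  0.0546]
-0.015 25 [-0.0067  0.0071 -0.0012  0.0566  0.0542]
-0.01 24 [-0.0057  0.007   0.0009  0.0571  0.0547]
-0.005 30 [-0.0067  0.0065 -0.0005  0.0569  0.0543]
0.0 28 [-0.0066  0.0069 -0.      0.056   0.0547]
0.005 25 [-0.0065  0.0071  0.0005  0.0558  0.0545]
0.01 30 [-0.0066  0.0071 -0.0003  0.0562  0.0543]
0.015 29 [-0.0065  0.0067 -0.0004  0.0564  0.0543]
0.02 26 [-0.0065  0.007  -0.0003  0.0565  0.0546]
0.025 28 [-0.0065  0.0072  0.0009  0.0567  0.0543]
0.03 34 [-0.0064  0.0074 -0.0002  0.0568  0.0541]
0.035 32 [-0.0057  0.0
[... 1110 characters left out ...]
046  0.0012  0.0494  0.0485]
c0 [ 0.5345447 -0.2870487] d [-0.1475547  0.9890539] 98.485245
tile 5003 ((469.23577880859375, -9.526168823242188), (98.09872436523438, 98.47012329101562), 78.02254486083984)
tile 4794 ((469.6129150390625, -8.699966430664062), (97.28803253173828, 97.49102020263672), 78.18644714355469)
-30 98 [-23.3  19.9 -24.9  20.2]
-27 84 [-22.   20.9 -23.4  21.9]
-24 43 [-10.6  11.   -0.6  12.4]
-21 45 [-10.6  11.    0.1  13.1]
-18 44 [-10.6  10.8   0.2  12.3]
-15 46 [-10.7  10.7   0.7  11.8]
-12 33 [-10.7  10.1   0.5  12.9]
-9 46 [-12.2  11.2 -11.1  13.9]
-6 74 [-13.3  12.3 -10.9  15.9]
-3 106 [-15.6  13.2 -12.   16.3]
0 151 [-15.7  16.4 -14.9  17.7]
3 1 [-5.  -5.  17.3 17.3]
```

>>> {"op": "move_arm", "data": {"increments": "1 -26 -20 0 0 6.5 0;1 -26 -25 0 0 6.6 0;1 -26 -30 0 0 0 0;1 -26 -30 0 0 0 0;1 -24 -30 0 0 0 0;2 0 -40 0 0 0 0;0 0 -40 0 0 0 0;0 0 -10 0 0 0 0"}}

```text
time: 8.92
position: [0.5319, -0.2735, 0.132]
tool_rot: [-2.032, -2.383, 0.006]
ft_force: [-1.4, 2.2, -0.8]
grip_width: 1.001
grip_force: 0.0
```

>>> {"op": "move_arm", "data": {"increments": "0 0 -20 0 0 0 90;0 0 0 0 0 0 90;0 0 0 0 0 0 90;0 0 0 0 0 0 90;0 0 0 0 0 0 90;0 0 0 0 0 0 90;0 0 0 0 0 0 90;0 0 0 0 0 0 90"}}

```text
time: 9.58
position: [0.5355, -0.2763, 0.1193]
tool_rot: [2.039, 2.389, 0.001]
ft_force: [-0.7, 0.0, -0.3]
grip_width: 0.654
grip_force: 0.0
```

Run:
```python
from h import *
st()
p=ctrl.get_image("wrist"); w=cloud(p)
m=(w[...,2]>.045)&(w[...,2]<.075)&(abs(w[...,0]-.53)<.03)&(w[...,1]>-.35)&(w[...,1]<-.1)
q=w[m]; c=np.array([.536,-.2971]); d=np.array([-.1495,.9888])
s=(q[:,:2]-c)@d; t=(q[:,:2]-c)@np.array([-d[1],d[0]])
for a in np.arange(-.05,.18,.01):
    k=abs(s-a)<.005
    if k.sum(): print(round(a,3),k.sum(),np.round([t[k].min(),t[k].max(),q[k,2].max()],4))
print(s.max())
```

```text
t 9.58 pos [ 0.5355 -0.2763  0.1193] gp [ 0.5355 -0.2763  0.138 ] yang 9.03 z [ 0.001 -0.    -1.   ] F [-0.7  0.  -0.3] M [-0.09  0.03  0.  ] w 0.654 gf 0.0 q [-0.19  0.36  0.76  1.73 -0.27  1.16  0.8 ]
-0.04 41 [-0.0136  0.0146  0.048 ]
-0.03 218 [-0.0136  0.0147  0.0563]
-0.02 209 [-0.0061  0.0071  0.0565]
-0.01 214 [-0.006   0.0071  0.0562]
0.0 218 [-0.0059  0.007   0.0568]
0.01 236 [-0.0065  0.007   0.0567]
0.02 243 [-0.0064  0.007   0.0563]
0.03 249 [-0.0063  0.0069  0.0563]
0.04 283 [-0.0061  0.0076  0.0564]
0.05 160 [-0.0168  0.0178  0.0642]
0.06 630 [-0.0168  0.0186  0.0653]
0.07 201 [-0.0037  0.0056  0.0521]
0.08 202 [-0.0036  0.0056  0.052 ]
0.09 214 [-0.0035  0.0056  0.052 ]
0.1 403 [-0.0115  0.0129  0.053 ]
0.11 348 [-0.0114  0.0135  0.0527]
0.12 239 [-0.0039  0.0055  0.0524]
0.13 254 [-0.0038  0.0062  0.0528]
0.14 259 [-0.0037  0.0062  0.052 ]
0.15 226 [-0.0036  0.0061  0.0521]
0.16 1 [-0.0009 -0.0009  0.0471]
0.15505385403373342
```

>>> {"op": "move_arm", "data": {"increments": "-2 -7 -20 0 0 -0.2 90;0 0 -40 0 0 0 90;0 0 -33 0 0 0 90;0 0 0 0 0 0 90;0 0 0 0 0 0 255;0 0 0 0 0 0 255;0 0 0 0 0 0 255;0 0 0 0 0 0 255", "grip_force": 40}}

```text
time: 10.3
position: [0.5348, -0.284, 0.0279]
tool_rot: [2.041, 2.383, 0.003]
ft_force: [-0.6, -0.2, 0.1]
grip_width: 0.43
grip_force: 0.0
```

>>> {"op": "move_arm", "data": {"increments": "0 0 0 0 0 0 255;0 0 0 0 0 0 255;0 0 0 0 0 0 255;0 0 0 0 0 0 255;0 0 0 0 0 0 255;0 0 0 0 0 0 255;0 0 0 0 0 0 255;0 0 0 0 0 0 255"}}

```text
time: 10.97
position: [0.5334, -0.2833, 0.0259]
tool_rot: [2.044, 2.386, 0.001]
ft_force: [-1.1, 0.9, 4.5]
grip_width: 0.158
grip_force: 40.0
```

```bash
python3 -c "
from h import *
st()"
```

```text
t 10.97 pos [ 0.5334 -0.2833  0.0259] gp [ 0.5334 -0.2833  0.0446] yang 8.83 z [ 0.001  0.    -1.   ] F [-1.1  0.9  4.5] M [0.18 0.22 0.  ] w 0.158 gf 40.0 q [-0.13  0.47  0.71  1.8  -0.36  1.01  0.88]
```

>>> {"op": "move_arm", "data": {"increments": "0 0 15 0 0 0 255;0 0 25 0 0 0 255;0 0 30 0 0 0 255;0 0 35 0 0 0 255;0 0 35 0 0 0 255;0 0 35 0 0 -6.5 255;0 0 30 0 0 -6.5 255;0 0 0 0 0 0 255"}}

```text
time: 11.63
position: [0.5357, -0.2853, 0.2365]
tool_rot: [2.299, 2.128, 0.007]
ft_force: [0.4, -0.9, -0.8]
grip_width: 0.154
grip_force: 40.0
```

>>> {"op": "move_arm", "data": {"increments": "5 30 0 -6 0.44 0 255;5 30 0 -6 0.44 0 255;5 30 0 -6 0.44 0 255;5 30 0 -6 0.44 0 255;5 30 0 -6 0.44 0 255;5 25 0 0 0 0 255;0 0 0 0 0 0 255;0 0 0 0 0 0 255"}}

```text
time: 12.3
position: [0.5633, -0.105, 0.2287]
tool_rot: [1.995, 1.869, -0.541]
ft_force: [-0.4, -1.2, -1.4]
grip_width: 0.156
grip_force: 40.0
```

Run:
```python
from h import *
s,T=st(); print(T)
p=ctrl.get_image("wrist"); save("w4.png",p["frame"]); np.savez("w4.npz",**{k:p[k] for k in("frame","depth","fx","fy","cx","cy","position","orientation")})
```

```text
t 12.3 pos [ 0.5633 -0.105   0.2287] gp [ 0.564  -0.0957  0.2448] yang -3.79 z [-0.036 -0.501 -0.865] F [-0.4 -1.2 -1.4] M [ 0.56  0.01 -0.02] w 0.156 gf 40.0 q [-0.82  0.24  0.75  1.71  0.36  1.36 -0.25]
[[ 0.05545077  0.99780893 -0.03609079]
 [ 0.86303952 -0.06607511 -0.50079624]
 [-0.50208367 -0.00337824 -0.86481245]]
```

View pics/w4.png

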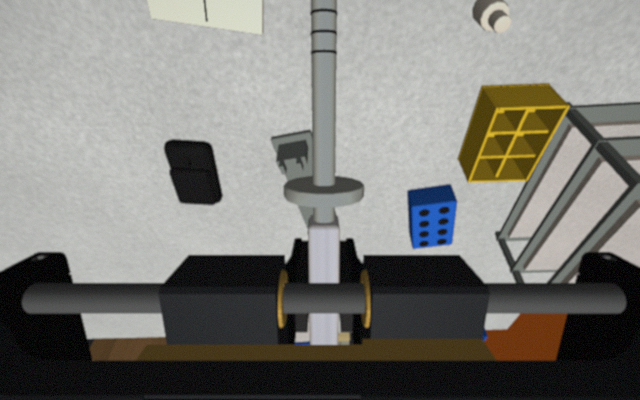

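The wrist view shows the rod held straight up the picture: collar at (323,192), thin rod at column 323. I'll fit its axis in the tool frame.

```bash
cat >> h.py <<'E'
def rodfit(p,T,pos,uw=16):
    w=cloud(p); gp=np.array(pos)-T[:,2]*.0187
    l=(w-gp)@T   # tool frame about grasp point: x along rod, y closing, z down
    b=np.zeros(l.shape[:2],bool); b[0:310,270:380]=1
    k=b&(l[...,0]>.06)&(l[...,0]<.14)&(abs(l[...,1])<.02)&(abs(l[...,2])<.025)
    q=l[k]; X=[]
    for a in np.arange(.06,.14,.008):
        j=abs(q[:,0]-a)<.004
        if j.sum()>20: X.append([a,(q[j,1].min()+q[j,1].max())/2,np.percentile(q[j,2],10)])
    X=np.array(X); fy=np.polyfit(X[:,0],X[:,1],1); fz=np.polyfit(X[:,0],X[:,2],1)
    d=np.array([1,fy[0],fz[0]]);d/=np.linalg.norm(d)
    k=b&(l[...,0]>.03)&(l[...,0]<.06)&(np.hypot(l[...,1],l[...,2])<.024); c=l[k]; c=c[np.hypot(c[:,1],c[:,2])>.011]
    print("y(x)",np.round(fy,4),"ztop(x)",np.round(fz,4),"collar x",np.round(np.percentile(c[:,0],[2,50,98]),4),"y",c[:,1].min(),c[:,1].max(),"zmin",c[:,2].min())
    return fy,fz
E
python3 - <<'E'
from h import *
s=ctrl.get_state();T=rot(s["tool_rot"]);p=dict(np.load("w4.npz"))
fy,fz=rodfit(p,T,s["position"])
ez=np.array([-.0634,-.8637,.5]); d=T@np.array([1,fy[0],fz[0]]); d/=np.linalg.norm(d)
print("rod dir",d,"angle to tube deg",np.degrees(np.arccos(-d@ez)),"rotvec fix deg",np.degrees(np.cross(d,-ez)))
E
```

```text
y(x) [-0.0043  0.0003] ztop(x) [-0.0006 -0.0074] collar x [0.0307 0.0474 0.0489] y -0.017802673488596835 0.017781049346995793 zmin -0.021880825363230938
rod dir [ 0.05577278  0.86315569 -0.50184824] angle to tube deg 0.46064196430186205 rotvec fix deg [ 0.10705627 -0.22521754 -0.37546604]
```

>>> {"op": "move_arm", "data": {"increments": "2 20 -6 0.1 -0.2 -0.4 255;2 20 -6 0 0 0 255;2 18 -4 0 0 0 255;0 0 0 0 0 0 255;0 0 0 0 0 0 255;0 0 0 0 0 0 255;0 0 0 0 0 0 255;0 0 0 0 0 0 255"}}

```text
time: 13.02
position: [0.569, -0.0518, 0.2149]
tool_rot: [2.012, 1.852, -0.535]
ft_force: [-0.3, -0.6, -1.3]
grip_width: 0.16
grip_force: 40.0
```

```bash
cat >> h.py <<'E'
EZ=np.array([-.0634,-.8637,.5]);M0=np.array([.581,.1153,.14]);EX=np.array([.9973,-.0732,0]);EY=np.cross(EZ,EX)
def mouthrep():
    s,T=st(); gp=np.array(s["position"])-T[:,2]*.0187
    d=T@np.array([1,-.0043,0]); c=gp+T@np.array([0,.0003,-.0004])+d*.047; tip=c+d*.095
    for n,v in(("collar",c),("tip",tip)): print(n,np.round([(v-M0)@e*1000 for e in(EX,EY,EZ)],1))
    print("dir err deg",np.round(np.degrees(np.cross(d,-EZ)),2),"out-step/10mm",EZ*10,EX,EY)
E
python3 - <<'E'
from h import *
mouthrep()
p=ctrl.get_image("wrist"); save("w5.png",p["frame"]); np.savez("w5.npz",**{k:p[k] for k in("frame","depth","fx","fy","cx","cy","position","orientation")})
E
```

```text
t 13.02 pos [ 0.569  -0.0518  0.2149] gp [ 0.5697 -0.0424  0.2311] yang -4.7 z [-0.038 -0.498 -0.866] F [-0.3 -0.6 -1.3] M [ 0.6  -0.02 -0.  ] w 0.16 gf 40.0 q [-0.87  0.29  0.72  1.69  0.33  1.37 -0.33]
collar [  0.8   0.2 135.5]
tip [ 1.3  0.3 40.5]
dir err deg [-0.02  0.15  0.26] out-step/10mm [-0.634 -8.637  5.   ] [ 0.9973 -0.0732  0.    ] [0.0366     0.49865    0.86600889]
```

View pics/w5.png

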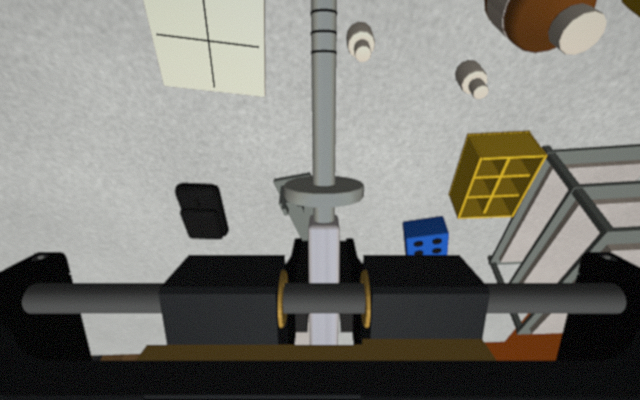

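The mouth is out of the wrist camera's view, but the rod is straight at column 323 and the computed alignment is within about 1 mm. I'll insert it gently.

>>> {"op": "move_arm", "data": {"increments": "-0.5 8.6 -5 0 0 0.3 255;0 8.6 -5 0 0 0 255;0.5 8.6 -5 0 0 0 255;0.6 8.6 -5 0 0 0 255;0.6 8.6 -5 0 0 0 255;0.6 8.6 -5 0 0 0 255;0 0 0 0 0 0 255;0 0 0 0 0 0 255"}}

```text
time: 13.73
position: [0.5709, 0.0021, 0.1841]
tool_rot: [2.003, 1.86, -0.535]
ft_force: [0.6, 0.1, -0.7]
grip_width: 0.158
grip_force: 40.0
```

```bash
python3 -c "
from h import *
mouthrep()"
```

```text
t 13.73 pos [0.5709 0.0021 0.1841] gp [0.5716 0.0115 0.2002] yang -4.18 z [-0.034 -0.499 -0.866] F [ 0.6  0.1 -0.7] M [ 0.59 -0.   -0.02] w 0.158 gf 40.0 q [-0.91  0.35  0.68  1.68  0.29  1.36 -0.4 ]
collar [-1.6  0.4 73.4]
tip [ -2.    0.4 -21.6]
dir err deg [ 0.02 -0.1  -0.16] out-step/10mm [-0.634 -8.637  5.   ] [ 0.9973 -0.0732  0.    ] [0.0366     0.49865    0.86600889]
```

>>> {"op": "move_arm", "data": {"increments": "1.2 8.6 -5 0 0 -0.1 255;1 8.6 -5 0 0 0 255;0.6 8.6 -5 0 0 0 255;0.6 8.6 -5 0 0 0 255;0.6 8.6 -5 0 0 0 255;0.6 8.6 -5 0 0 0 255;0 0 0 0 0 0 255;0 0 0 0 0 0 255"}}

```text
time: 14.4
position: [0.5754, 0.0537, 0.1541]
tool_rot: [2.005, 1.859, -0.535]
ft_force: [0.5, -0.5, -1.8]
grip_width: 0.152
grip_force: 40.0
```

```bash
python3 -c "
from h import *
mouthrep()"
```

```text
t 14.4 pos [0.5754 0.0537 0.1541] gp [0.5761 0.063  0.1702] yang -4.29 z [-0.035 -0.499 -0.866] F [ 0.5 -0.5 -1.8] M [ 0.62 -0.02  0.07] w 0.152 gf 40.0 q [-0.93  0.42  0.64  1.65  0.24  1.35 -0.46]
collar [-0.8  0.3 13.6]
tip [ -1.    0.3 -81.4]
dir err deg [ 0.02 -0.05 -0.08] out-step/10mm [-0.634 -8.637  5.   ] [ 0.9973 -0.0732  0.    ] [0.0366     0.49865    0.86600889]
```

Past the gate with almost no force, and 13.6 mm left to go. I'll approach slowly until the collar touches.

>>> {"op": "move_arm", "data": {"increments": "0.6 5.2 -3 0 0 0 255;0.3 3.5 -2 0 0 0 255;0.2 1.7 -1 0 0 0 255;0.1 0.9 -0.5 0 0 0 255;0.1 0.9 -0.5 0 0 0 255;0 0 0 0 0 0 255;0 0 0 0 0 0 255;0 0 0 0 0 0 255"}}

```text
time: 15.07
position: [0.5769, 0.0649, 0.1476]
tool_rot: [2.007, 1.857, -0.534]
ft_force: [0.1, 0.7, -0.7]
grip_width: 0.156
grip_force: 40.0
```

```bash
python3 -c "
from h import *
mouthrep()"
```

```text
t 15.07 pos [0.5769 0.0649 0.1476] gp [0.5775 0.0742 0.1638] yang -4.4 z [-0.035 -0.498 -0.866] F [ 0.1  0.7 -0.7] M [ 0.58  0.   -0.02] w 0.156 gf 40.0 q [-0.94  0.44  0.64  1.64  0.23  1.35 -0.47]
collar [-0.1  0.5  0.6]
tip [ -0.1   0.5 -94.4]
dir err deg [-0.03  0.01  0.02] out-step/10mm [-0.634 -8.637  5.   ] [ 0.9973 -0.0732  0.    ] [0.0366     0.49865    0.86600889]
```

>>> {"op": "move_arm", "data": {"increments": "0 0.9 -0.5 0 0 0 255;0 0 0 0 0 0 255;0.1 0.9 -0.5 0 0 0 255;0 0 0 0 0 0 255;0 0 0 0 0 0 255;0 0 0 0 0 0 255;0 0 0 0 0 0 255;0 0 0 0 0 0 255"}}

```text
time: 15.73
position: [0.577, 0.0659, 0.147]
tool_rot: [2.007, 1.856, -0.535]
ft_force: [-0.9, -4.2, 3.0]
grip_width: 0.16
grip_force: 40.0
```

```bash
python3 -c "
from h import *
mouthrep()"
```

```text
t 15.73 pos [0.577  0.0659 0.147 ] gp [0.5777 0.0752 0.1632] yang -4.43 z [-0.036 -0.499 -0.866] F [-0.9 -4.2  3. ] M [-0.63  0.16  0.04] w 0.16 gf 40.0 q [-0.94  0.44  0.64  1.64  0.23  1.35 -0.48]
collar [-0.   0.3 -0.6]
tip [  0.    0.3 -95.6]
dir err deg [0.05 0.02 0.04] out-step/10mm [-0.634 -8.637  5.   ] [ 0.9973 -0.0732  0.    ] [0.0366     0.49865    0.86600889]
```

The collar is seated, with about 5 N pushing back along the tube axis. I'll withdraw it along the axis.

>>> {"op": "move_arm", "data": {"increments": "0 0.5 -0.3 0 0 0 255;0 0 0 0 0 0 255;0 0 0 0 0 0 255;-0.3 -4.3 2.5 0 0 0 255;-0.6 -8.6 5 0 0 0 255;-0.9 -13 7.5 0 0 0 255;-1.2 -17.2 10 0 0 0 255;-1.2 -17.2 10 0 0 0 255"}}

```text
time: 16.4
position: [0.5726, 0.0054, 0.1822]
tool_rot: [2.007, 1.857, -0.534]
ft_force: [0.6, -0.2, -1.9]
grip_width: 0.156
grip_force: 40.0
```

>>> {"op": "move_arm", "data": {"increments": "-1.2 -17.2 10 0 0 0 255;-1.2 -17.2 10 0 0 0 255;-1.2 -17.2 10 0 0 0 255;-1.2 -17.2 10 0 0 0 255;-1.2 -17.2 10 0 0 0 255;0 0 0 0 0 0 255;0 0 0 0 0 0 255;0 0 0 0 0 0 255"}}

```text
time: 17.07
position: [0.5667, -0.0782, 0.2309]
tool_rot: [2.007, 1.859, -0.533]
ft_force: [0.3, 1.2, -1.9]
grip_width: 0.155
grip_force: 40.0
```

Run:
```python
from h import *
mouthrep()
s=ctrl.get_state();T=rot(s["tool_rot"]);rodfit(ctrl.get_image("wrist"),T,s["position"])
```

```text
t 17.07 pos [ 0.5667 -0.0782  0.2309] gp [ 0.5673 -0.0689  0.2472] yang -4.35 z [-0.035 -0.497 -0.867] F [ 0.3  1.2 -1.9] M [ 0.69  0.03 -0.  ] w 0.155 gf 40.0 q [-0.85  0.26  0.73  1.69  0.35  1.38 -0.29]
collar [1.000e-01 9.000e-01 1.665e+02]
tip [ 0.1  1.1 71.5]
dir err deg [-0.1  -0.01 -0.03] out-step/10mm [-0.634 -8.637  5.   ] [ 0.9973 -0.0732  0.    ] [0.0366     0.49865    0.86600889]
y(x) [-0.0005  0.    ] ztop(x) [-0.0016 -0.0064] collar x [0.0402 0.0446 0.046 ] y -0.018043392853933495 0.017641613451637655 zmin -0.020269156678470207
```

Out of the tube and still held. I'll level the rod and carry it to the tile.

>>> {"op": "move_arm", "data": {"increments": "-10 -10 0 6 -0.44 0 255;-16 -10 0 6 -0.44 0 255;-18 -10 0 6 -0.44 0 255;-18 -10 0 6 -0.44 0 255;-18 -10 0 6 -0.44 0 255;-18 -10 0 0 0 0 255;-10 -10 -10 0 0 0 255;0 0 -15 0 0 0 255"}}

```text
time: 17.78
position: [0.4576, -0.1516, 0.2069]
tool_rot: [2.309, 2.13, 0.007]
ft_force: [0.1, -0.3, -2.0]
grip_width: 0.157
grip_force: 40.0
```

>>> {"op": "move_arm", "data": {"increments": "0 0 -25 0 0 0 255;0 0 -25 0 0 0 255;0 0 -25 0 0 0 255;0 0 -20 0 0 0 255;0 0 -12 0 0 0 255;0 0 -6 0 0 0 255;0 0 0 0 0 0 255;0 0 0 0 0 0 255"}}

```text
time: 18.45
position: [0.459, -0.1486, 0.0934]
tool_rot: [-2.305, -2.135, -0.002]
ft_force: [0.1, 0.1, -0.3]
grip_width: 0.153
grip_force: 40.0
```

Run:
```python
from h import *
s,T=st()
p=ctrl.get_image("wrist"); fy,fz=rodfit(p,T,s["position"])
gp=np.array(s["position"])-T[:,2]*.0187; d=T@np.array([1,fy[0],fz[0]]); print("dir",d,"tip",gp+d*.14)
p=ctrl.get_image("top"); w=cloud(p)
m=(w[...,2]>.085)&(w[...,2]<.135)&(w[...,1]>-.1)&(w[...,1]<.06)&(abs(w[...,0]-.47)<.06); q=w[m]
print(m.sum(), q[np.argsort(q[:,1])[-4:]] if m.sum() else 0)
p=ctrl.get_image("scene"); x,y=map(int,proj(p,[.47,-.03,.06])); save("s2.png",cv2.resize(p["frame"][max(0,y-100):y+100,max(0,x-130):x+130],None,fx=3,fy=3))
```

```text
t 18.45 pos [ 0.459  -0.1486  0.0934] gp [ 0.459  -0.1486  0.1121] yang -4.38 z [ 0.001  0.001 -1.   ] F [ 0.1  0.1 -0.3] M [-0.1   0.04 -0.02] w 0.153 gf 40.0 q [-0.6   0.08  0.9   2.04 -0.08  1.05  0.26]
y(x) [-0.0009 -0.    ] ztop(x) [-0.0022 -0.0062] collar x [0.0405 0.045  0.0464] y -0.01800921957661998 0.01769404097755035 zmin -0.02004165026149292
dir [0.07551269 0.9971419  0.00339649] tip [ 0.46956281 -0.00903637  0.11255451]
101 [[ 0.47267822 -0.01100239  0.11506227]
 [ 0.46595745 -0.00852202  0.11650963]
 [ 0.46877724 -0.00814183  0.11841717]
 [ 0.47268555 -0.00801509  0.11256578]]
```

View pics/s2.png

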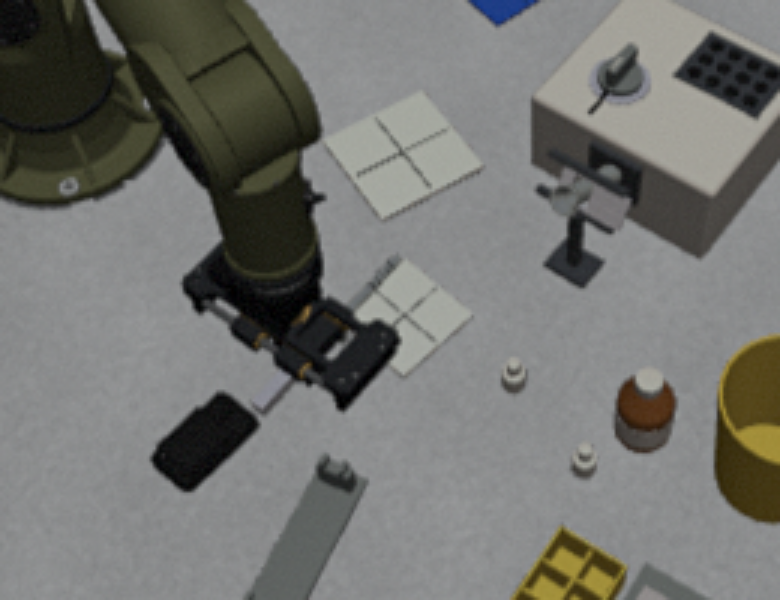

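The scene crop shows the rod held level with its tip over the smaller white tile. The tip appears at (393,262) because it sits about 10 cm above the surface. The knob is at its mark and the bystanders haven't moved. I'll let it settle and hand in.

>>> {"op": "move_arm", "data": {"increments": "0 0 0 0 0 0 255;0 0 0 0 0 0 255;0 0 0 0 0 0 255;0 0 0 0 0 0 255;0 0 0 0 0 0 255;0 0 0 0 0 0 255;0 0 0 0 0 0 255;0 0 0 0 0 0 255"}}

```text
time: 19.27
position: [0.4587, -0.1488, 0.0932]
tool_rot: [-2.305, -2.133, -0.003]
ft_force: [-0.1, -0.1, -0.8]
grip_width: 0.158
grip_force: 40.0
```

```bash
python3 -c "
from h import *
st(); print(ctrl.close_job())"
```

```text
t 19.27 pos [ 0.4587 -0.1488  0.0932] gp [ 0.4587 -0.1489  0.1119] yang -4.44 z [ 0.001  0.002 -1.   ] F [-0.1 -0.1 -0.8] M [-0.11  0.1   0.06] w 0.158 gf 40.0 q [-0.6   0.08  0.9   2.04 -0.08  1.05  0.26]
the job is handed in; nothing more can be done
None
```

I handed the job in at 19.3 s (no verdict came back): the knob is at its mark, the gauge rod went in until its collar stopped and came right out, and it is now held level and still about 10 cm above the middle of the smaller white tile.

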